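Fit the post head to the modelling stand

TASK

Take the head with the flat red post out of the wooden rack and fit it to the modelling stand: taper down in the spindle, its two notches over the brass dogs, upright and fully home with the flange flat on the spindle's face. Set it down gently rather than dropping it, let go of it, and leave the cork-topped head and the brown figure where they are.

Things in the scene. Friction and masses are not known exactly. Their poses are not given: they have to be found in the camera images.
- post_mid (a point): middle of the red post of the head to fit (0.4 kg): post 32 mm along x, 18 along y, 60 tall, on an aluminium flange 90 across, 12 thick; below it a taper 50 long, 46 to 23 across. Flange notches at +x and -x, 22 wide, 14 deep (half-turn alike). Point 42 mm above the flange underside, z up. Starts in a rack hole, underside 75 mm up: lift 50 mm to clear, 125 to pass over the cork pad. Pinch the 18 mm.
- spindle_nose (a point): centre of the bore mouth on the fixed, locked spindle (blue base 170 mm across, steel column 94), 90 mm up, z up. Bore fits the taper with 1.5 mm play. Two brass dogs 8 mm square, 14 tall, 40 mm out along +x and -x. Head's x along this x within 10 degrees, either way round: dogs enter the notches, post middle ends 42 mm above this point; otherwise the flange rides 14 mm high on the dogs.
- pad_mid (a point): bystander: the other loose head, same flange and taper, but a round dark stem 22 mm across under a cork pad 52 across, top 71 mm above the flange underside; this point 42 mm above it. It stands in the rack's other hole, 140 mm from the first; which hole is whose varies. Rack: fixed plywood board 120 by 260 mm, top 75 mm up.
- figure_mid (a point): bystander: a loose glazed dark brown seal figure on the table, 76 mm across and 106 mm tall, farther out than the stand and the rack; this point is on its axis, 50 mm above the table.
Mind the look-alikes: they are no part of the job. What is shaped like the part that bears post_mid but orange is not meant. Of the things that look like the part that bears spindle_nose, the smaller one is meant.

How it is judged:
At the end, for the whole second after the job is handed in: red post head seated in the spindle: middle of its post within 6 mm of the axis and 36 to 47 mm above the face (flange on the face, not riding on the dogs), upright within 4 degrees, notches within 16 degrees of the dogs' line; cork-topped head and figure not moved over 20 mm (horizontal distance between post_mid and spindle_nose below 0.006 m and z of post_mid in the frame of spindle_nose between 0.036 and 0.047 m and angle between post_mid's own z axis and vertical below 0.07 rad and angle between the x axis of post_mid and the x axis of spindle_nose, either way round below 0.28 rad); the robot touches nothing.
It fails at once if the cork-topped head is moved more than 20 mm (distance of pad_mid from where it was at the start of the episode above 0.02 m).
It fails at once if the brown figure is moved more than 20 mm (distance of figure_mid from where it was at the start of the episode above 0.02 m).
It fails at once if the post head is dropped into the spindle (faster than 0.6 m/s there, a fall of about 18 mm) (horizontal distance between post_mid and spindle_nose below 0.03 m and z of post_mid in the frame of spindle_nose below 0.085 m and linear speed of post_head above 0.6 m/s).
It also fails if it takes over 43 s, if anything falls off the work surface, if the arm or the gripper's body presses on something with over 40 N, if the wrist force passes 120 N, or if a joint passes its speed limit or range.

ROBOT

A 6-joint arm with a two-finger parallel gripper is mounted at the origin on the work surface. World frame = base frame: x ahead of the robot, y to its left, z up, the work surface at z = 0. Lengths are in m, angles in rad, forces in N, time in s.
With the tool pointing down it reaches from about 0.35 to 0.775 m from the base axis. Payload 7.3 kg.
Tool frame: the origin (TCP) lies at the very end of the fingers, on their centre line; the grasp point (between the pads) lies 19 mm behind it (robot.pinch_z is the distance from the TCP to the grasp point, in m); z points along the fingers, y is the line along which they close (so a half turn about z gives the same grasp; the last joint's range is limited). The gripper opens to 92 mm and grips with 3 to 60 N. Pads are 19 mm wide; open, the fingers measure 130 mm over their backs; the gripper's body (75 mm by 190 mm) begins 47 mm behind the grasp point.
Start: joints at [-1.376, 0.342, 1.524, -0, 1.275, -0.146], TCP at [0.175, -0.495, 0.227] pointing down, gripper open.
Joint ranges: [-2.53, 2.53], [-0.77, 2.02], [0.04, 2.7], [-1, 4.14], [0.28, 2.66], [-3.11, 3.11]. Speed limits (rad/s): [2.57, 2.57, 3.14, 3.14, 3.14, 3.14].

INTERFACE

Orientations are given as [roll, pitch, yaw] about the fixed x, y, z axes, in that order (R = Rz(yaw) Ry(pitch) Rx(roll)).
In Python, from cell import robot gives the robot as it stands.
- The arm moves only by the tool move_arm, never from a script. Its argument "motion" is a list of rows, each a list of 6 numbers: the shift along the tool's x, y, z in units of 0.1 m (1.0 is 0.1 m), then the turn, a rotation vector about the tool's x, y, z in units of pi rad (1.0 is pi rad). In form: [[dx, dy, dz, rx, ry, rz], ...]. A call has 1 to 12 rows; each row is the pose to reach, as a shift and turn from the pose commanded when the call began, along the tool's axes at that moment, turning the shorter way round; what a row does not reach only later rows make up. A row lasts 1/8 s, in which the tool goes at most 62.5 mm and 10.7 degrees, less where a joint would pass 70% of its speed; a pose out of reach is approached as far as the arm can. A call with a number of a shift or a turn outside -1 to 1 is refused whole. A call with a gripper value outside its range is refused whole. "fingers" is the opening, from -1 (shut) to 1 (fully open), set as the call begins (left out, the last holds). The fingers move at their own pace and stop on an object; "newtons" is the grip in N (left out, the last holds). Time passes only in rows, so rows that repeat a pose let the fingers close. It gives the time, the measured TCP pose, the force, the opening and the grip force at its end, in the units of the state.
- robot.observe(): the state, without advancing time (a new reading comes with each control period).
- robot.read_camera(name): name is "scene" or "top"; returns a dict with "image" (384x512x3 uint8, red, green, blue), "range_z" (384x512 float32, m along the optical axis (not along the pixel's ray), 0 where there is no reading), "vfov" (degrees; the focal length in pixels is half the picture's height over the tangent of half this angle, whatever the lens; pixels are square), "cx", "cy" (the principal point, pixels), "extrinsics" (4x4, takes a point from camera to world coordinates). Camera axes: x right, y up, looking along -z (the intrinsics and any distortion apply to the point x, -y, -z); pixel columns grow to the right and rows downward; lengths in m; the calibration is good to about 2 mm. A picture is of the moment at which its call begins.
- robot.hand_in(): hands the job in; it is judged then, once.
The state is a dict: "time": time; "qpos": joint angles; "qvel": joint speeds; "joint_efforts": joint torques, N m; "tool_pos": TCP position; "tool_rot": TCP orientation; "contact_force": force on the tool from outside, world axes, zero at the start; "torque": the same for the moment, N m; "opening": finger opening in m; "grip_force": force on a finger pad.
Only numpy, scipy, OpenCV 4.12 (cv2) and the standard library are available. Lean on these libraries where they do the work, as an engineer would, in place of code of your own. Each camera call takes 0.05 s, during which the arm holds its last target. There are 200 camera calls.

## Working session

There is one attempt and no reset: what is moved stays moved. The work goes in short steps, Python scripts to look and compute and a tool call to move; the robot and the scene stay as the last step left them, time stands still between calls to the robot, and variables do not carry over. Pictures are saved under pics/ and viewed, at most 10 in all, crops included, and the job is handed in when it is done.

Besides the shell and the picture viewer there is one more tool, called after ">>>" in YAML: its name, and indented under it one key for each argument. move_arm: Moves the arm, as the interface text tells. Shifts and turns lie within -1 to 1; 1 stands for 0.1 m of shift or pi rad of turn. Its arguments: {"type":"object","properties":{"motion":{"type":"array"},"fingers":{"type":"number"},"newtons":{"type":"number"}},"required":["motion"]}

```bash
mkdir -p pics
cat > h.py <<'E'
import numpy as np, cv2
from cell import robot
def cloud(c):
    z=c["range_z"]; H,W=z.shape; f=H/2/np.tan(np.radians(c["vfov"])/2)
    u,v=np.meshgrid(np.arange(W),np.arange(H))
    P=np.stack([(u-c["cx"])/f*z,-(v-c["cy"])/f*z,-z],-1)
    E=np.array(c["extrinsics"]); Q=P@E[:3,:3].T+E[:3,3]; Q[z<=0]=np.nan
    return Q
E
python3 - <<'E'
from h import *
for n in("scene","top"):
    c=robot.read_camera(n); cv2.imwrite(f"pics/{n}0.png",c["image"][...,::-1])
    np.save(n+"_cl.npy",cloud(c)); np.save(n+"_im.npy",c["image"])
    print(n,c["vfov"],c["cx"],c["cy"],[k for k in c],np.round(c["extrinsics"],3).tolist())
o=robot.observe();print(o["tool_pos"],o["tool_rot"],o["time"],o["opening"],robot.pinch_z)
E
```

```text
scene 44.329024013982995 260.28294701094654 191.1144056561313 ['image', 'range_z', 'vfov', 'cx', 'cy', 'extrinsics'] [[0.493, -0.75, 0.441, 1.069], [0.87, 0.428, -0.246, -0.255], [-0.004, 0.505, 0.863, 1.08], [0.0, 0.0, 0.0, 1.0]]
top 54.736317496904775 256.0803929375098 193.85529685449535 ['image', 'range_z', 'vfov', 'cx', 'cy', 'extrinsics'] [[-0.028, 0.989, -0.142, 0.438], [-0.999, -0.031, -0.014, 0.006], [-0.018, 0.142, 0.99, 0.912], [0.0, 0.0, 0.0, 1.0]]
[ 0.17542477 -0.49444437  0.2261151 ] [-3.14022610e+00 -1.95189261e-04  3.40779038e-01] 0.1 0.09206495805939711 0.0188
```

View pics/scene0.png

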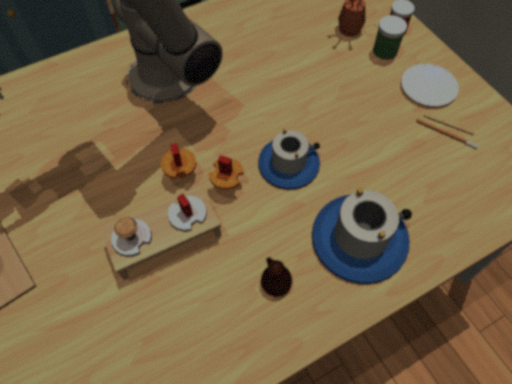

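View pics/top0.png

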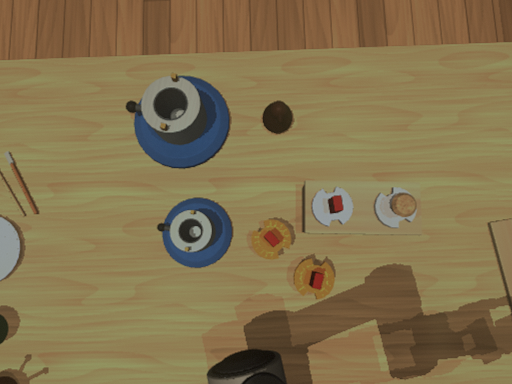

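The rack's red post head is at top (335,205), with the cork head at (403,204). The small stand is at top (192,231), its dogs near (194,215) and (195,245). The orange heads at (271,238) and (315,278) are decoys, and the figure is at (278,117).

Run:
```python
from h import *
def box(m,x0,x1,y0,y1):
    o=np.zeros_like(m);o[y0:y1,x0:x1]=m[y0:y1,x0:x1];return o
for n,rb,sb in(("top",(305,360,180,232),(150,240,190,275)),("scene",(160,210,185,235),(255,325,120,190))):
    Q=np.load(n+"_cl.npy");im=np.load(n+"_im.npy").astype(int);R,G,B=im[...,0],im[...,1],im[...,2]
    hsv=cv2.cvtColor(im.astype(np.uint8),cv2.COLOR_RGB2HSV)
    z=Q[...,2]
    def rep(s,m):
        p=Q[m];
        if len(p)<3: print(n,s,len(p));return
        r=cv2.minAreaRect(p[:,:2].astype(np.float32)*1000)
        print(n,s,len(p),"med",np.round(np.nanmedian(p,0),4),"rect",np.round(r[0],1),np.round(r[1],1),round(r[2],1))
    red=(R>90)&(R>2.2*G)&(R>2.2*B)
    rep("posttop",box(red&(z>.138)&(z<.156),*rb))
    rep("flange",box((z>.081)&(z<.094)&(hsv[...,1]<70),*rb))
    rep("face",box((z>.084)&(z<.096),*sb))
    rep("above",box((z>.097)&(z<.112),*sb))
    m=box((z>.097)&(z<.115),*sb).astype(np.uint8)
    k,l,st,ce=cv2.connectedComponentsWithStats(m)
    for i in range(1,k):
        if st[i,4]>3: rep("dog?%s %s"%(np.round(ce[i]),im[l==i].mean(0).round()),l==i)
    br=box((hsv[...,1]>110)&(hsv[...,0]>10)&(hsv[...,0]<28)&(z>.08),*sb).astype(np.uint8)
    k,l,st,ce=cv2.connectedComponentsWithStats(br)
    for i in range(1,k):
        if st[i,4]>3: rep("brass%s"%np.round(ce[i]),l==i)
    bl=box((B>1.6*R)&(B>60)&(z<.04),*sb); rep("blue",bl)
    rep("table",(z>-.02)&(z<.008))
im=np.load("top_im.npy");a=im[185:265,155:235];b=im[180:260,300:380]
im2=np.load("scene_im.npy");c=im2[120:200,250:330];d=im2[180:260,160:240]
cv2.imwrite("pics/crop.png",cv2.resize(np.vstack([np.hstack([a,b]),np.hstack([c,d])]),(600,600),interpolation=cv2.INTER_CUBIC)[...,::-1])
```

```text
top posttop 122 med [ 0.5234 -0.1498  0.1472] rect [ 523.7 -150.6] [29.5 15.9] 3.9
top flange 955 med [ 0.5223 -0.1429  0.0875] rect [ 524.3 -151.3] [83.8 90.2] 9.2
top face 1025 med [0.4785 0.1645 0.0905] rect [478.9 164.6] [93.  90.6] 88.3
top above 33 med [0.4426 0.167  0.1038] rect [479.3 164.6] [ 8.1 88.4] 80.6
top dog?[192. 212.] [117. 100.  60.] 16 med [0.5192 0.158  0.1038] rect [519.2 158. ] [6.7 7.7] 0.0
top dog?[187. 248.] [127. 111.  68.] 17 med [0.4403 0.1703 0.1044] rect [439.3 171. ] [7.8 6.4] 88.4
top brass[192. 212.] 11 med [0.5182 0.1589 0.1038] rect [518.2 158.1] [7.9 4.5] 86.0
top brass[186. 249.] 11 med [0.4383 0.1723 0.1047] rect [438.2 171.3] [7.1 4.3] 88.4
top blue 2016 med [0.4662 0.146  0.0194] rect [478.  165.7] [162.8 161.4] 88.6
top table 145290 med [ 5.06e-01 -3.00e-04  7.00e-04] rect [534.5  17.2] [1344.9  838.7] 89.8
scene posttop 73 med [ 0.5246 -0.1534  0.146 ] rect [ 525.2 -153.4] [31.  15.2] 4.8
scene flange 759 med [ 0.5304 -0.1613  0.0858] rect [ 523.8 -152. ] [86.  89.9] 5.8
scene face 640 med [0.4809 0.1614 0.0885] rect [480.2 163.6] [93.  91.5] 78.2
scene above 24 med [0.4451 0.1669 0.1024] rect [480.2 164.1] [ 8.5 89.5] 81.0
scene dog?[285. 130.] [119.  98.  62.] 13 med [0.4401 0.1699 0.1035] rect [440.7 170.9] [9.3 6.9] 14.2
scene dog?[297. 154.] [119. 101.  72.] 11 med [0.5186 0.1572 0.1024] rect [518.7 158. ] [ 8.  12.8] 16.8
scene brass[284. 130.] 10 med [0.4389 0.1689 0.104 ] rect [440.  170.8] [7.9 6.9] 14.2
scene brass[296. 154.] 6 med [0.5207 0.157  0.1028] rect [520.9 156.3] [2.8 8.5] 57.1
scene blue 1136 med [0.5178 0.1326 0.0174] rect [492.  153.7] [161.6 135.9] 52.8
scene table 136918 med [ 0.5257 -0.0403 -0.0011] rect [350.4  93. ] [1519.  1203.3] 89.7
```

View pics/crop.png

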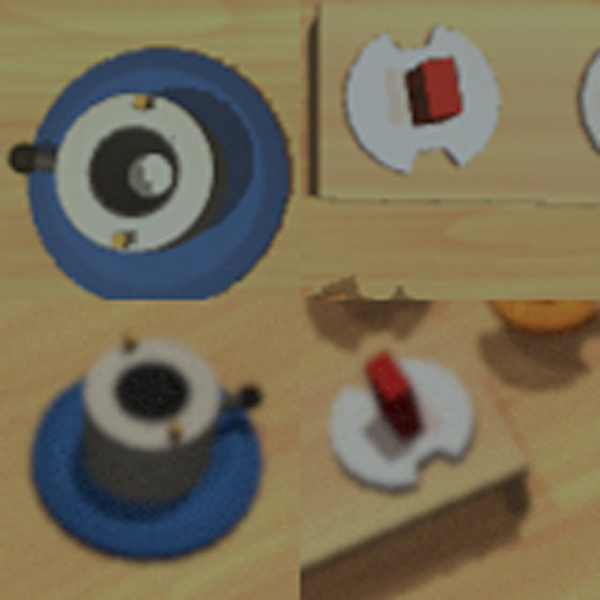

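Both views agree. The spindle is at (0.4797,0.1643), with its dog line at about -9.3°. The post is at about (0.524,-0.152). Next I'll refine the notch angle and work out the first move.

```bash
cat >> h.py <<'E'
from scipy.spatial.transform import Rotation as Ro
def delta(pos,yaw):
    o=robot.observe();R=Ro.from_euler("xyz",o["tool_rot"])
    T=Ro.from_euler("xyz",[np.pi,0,yaw])
    print("t",round(o["time"],2),"tcp",o["tool_pos"].round(4) if hasattr(o["tool_pos"],"round") else o["tool_pos"],np.round(o["tool_rot"],4))
    print("move",np.round(R.inv().apply(np.array(pos)-o["tool_pos"])/.1,3),np.round((R.inv()*T).as_rotvec()/np.pi,4))
E
python3 - <<'E'
from h import *
for n in("top","scene"):
    Q=np.load(n+"_cl.npy");im=np.load(n+"_im.npy");z=Q[...,2];s=cv2.cvtColor(im,cv2.COLOR_RGB2HSV)[...,1]
    c=np.array([.5243,-.152]); d=Q[...,:2]-c; r=np.hypot(d[...,0],d[...,1]);a=np.degrees(np.arctan2(d[...,1],d[...,0]))
    low=(r>.033)&(r<.043)&(z<.081)
    for k in(0,180):
        x=(a[low]-k+180)%360-180; x=x[abs(x)<40]; print(n,k,len(x),x.mean().round(1) if len(x) else 0,np.percentile(x,[5,95]).round(1) if len(x) else 0)
    R,G,B=[im[...,i].astype(int) for i in range(3)]
    m=(R>90)&(R>2.2*G)&(R>2.2*B)&(z>.138)&(z<.156)&(r<.05)
    p=Q[m][:,:2];w,V=np.linalg.eigh(np.cov(p.T));print("pca",np.degrees(np.arctan(V[1,1]/V[0,1])).round(1),np.sqrt(w*12).round(4))
    o=(R>1.6*B)&(z>.03)&(Q[...,0]<.52)&(Q[...,0]>.25)&(abs(Q[...,1])<.1);print("max z between",np.nanmax(z[o]) if o.any() else None)
delta([.5243,-.152,.24],np.radians(7))
E
```

```text
top 0 39 4.1 [-9.9 17.2]
top 180 49 7.8 [-7.6 23.5]
pca 5.6 [0.0168 0.0303]
max z between 0.26047555829373736
scene 0 106 1.8 [-31.1  26.2]
scene 180 4 12.7 [ 9.9 16.1]
pca 5.8 [0.015  0.0289]
max z between 0.2566256443491849
t 0.1 tcp [ 0.1754 -0.4944  0.2261] [-3.1402e+00 -2.0000e-04  3.4080e-01]
move [ 4.433 -2.062 -0.135] [-0.0004 -0.      0.0696]
```

>>> move_arm:
  motion:
    - [0.3,-0.14,-0.1,0,0,0]
    - [0.6,-0.28,-0.14,0,0,0]
    - [0.9,-0.42,-0.14,0,0,0]
  fingers: 1

```text
time: 0.48
tool_pos: [0.2469, -0.4244, 0.2407]
tool_rot: [-3.142, -0.0, 0.34]
contact_force: [0.1, -0.4, 0.6]
opening: 0.0919
grip_force: 0.0
```

>>> move_arm:
  motion:
    - [0.45,-0.2,0,0,0,0]
    - [0.9,-0.42,0,0,0,0]

```text
time: 0.72
tool_pos: [0.3178, -0.3544, 0.2404]
tool_rot: [-3.141, 0.0, 0.34]
contact_force: [-0.1, -0.2, -0.1]
opening: 0.092
grip_force: 0.0
```

>>> move_arm:
  motion:
    - [0.45,-0.2,0,0,0,0]
    - [0.9,-0.42,0,0,0,0]

```text
time: 0.98
tool_pos: [0.3887, -0.2845, 0.2405]
tool_rot: [-3.141, 0.0, 0.341]
contact_force: [0.8, -0.5, 0.2]
opening: 0.0917
grip_force: 0.0
```

>>> move_arm:
  motion:
    - [0.45,-0.2,0,0,0,0]
    - [0.9,-0.42,0,0,0,0]

```text
time: 1.23
tool_pos: [0.4595, -0.2148, 0.2405]
tool_rot: [-3.141, 0.0, 0.341]
contact_force: [1.1, -0.7, 0.1]
opening: 0.092
grip_force: 0.0
```

>>> move_arm:
  motion:
    - [0.4,-0.2,0,0,0,0.04]
    - [0.8,-0.38,0,0,0,0.075]
    - [0.8,-0.38,0,0,0,0.075]
    - [0.8,-0.38,0,0,0,0.075]

```text
time: 1.72
tool_pos: [0.5208, -0.1537, 0.2402]
tool_rot: [-3.141, 0.001, 0.107]
contact_force: [-1.1, -0.6, -0.3]
opening: 0.092
grip_force: 0.0
```

Run:
```python
from h import *
delta([.5245,-.1525,.102],np.radians(5.8))
Q=np.load("top_cl.npy");print(np.nanmax(Q[215:300,245:340,2]))
```

```text
t 1.73 tcp [ 0.5208 -0.1537  0.2402] [-3.1414e+00  1.3000e-03  1.0660e-01]
move [ 0.04  -0.008  1.382] [-0.0001  0.0004  0.0017]
0.12566593513484314
```

>>> move_arm:
  motion:
    - [0.04,0,0.3,0,0,0]
    - [0.04,0,0.6,0,0,0]
    - [0.04,0,0.8,0,0,0]
    - [0.04,0,0.8,0,0,0]

```text
time: 2.22
tool_pos: [0.5236, -0.1539, 0.1594]
tool_rot: [-3.14, 0.003, 0.104]
contact_force: [-0.0, -0.6, 0.2]
opening: 0.0914
grip_force: 0.0
```

>>> move_arm:
  motion:
    - [0,0,0.2,0,0,0]
    - [0,0,0.4,0,0,0]
    - [0,0,0.57,0,0,0]
    - [0,0,0.57,0,0,0]

```text
time: 2.72
tool_pos: [0.5248, -0.1537, 0.1038]
tool_rot: [-3.141, 0.001, 0.105]
contact_force: [0.4, 0.3, 0.3]
opening: 0.0919
grip_force: 0.0
```

>>> move_arm:
  motion:
    - [0,0,0,0,0,0]
    - [0,0,0,0,0,0]
    - [0,0,0,0,0,0]
    - [0,0,0,0,0,0]
    - [0,0,0,0,0,0]
    - [0,0,0,0,0,0]
    - [0,0,0,0,0,0]
    - [0,0,0,0,0,0]
  fingers: -1
  newtons: 25

```text
time: 3.72
tool_pos: [0.5253, -0.1528, 0.1037]
tool_rot: [-3.141, 0.0, 0.105]
contact_force: [-0.3, 2.1, 1.2]
opening: 0.0181
grip_force: 25.0
```

>>> move_arm:
  motion:
    - [0,0,-0.05,0,0,0]
    - [0,0,-0.15,0,0,0]
    - [0,0,-0.3,0,0,0]
    - [0,0,-0.5,0,0,0]
    - [0,0,-0.7,0,0,0]
    - [0,0,-0.9,0,0,0]
    - [0,0,-0.9,0,0,0]

```text
time: 4.6
tool_pos: [0.5263, -0.1536, 0.196]
tool_rot: [3.139, -0.004, 0.105]
contact_force: [-0.5, -0.5, -4.6]
opening: 0.0176
grip_force: 25.0
```

>>> move_arm:
  motion:
    - [0,0,-0.2,0,0,0]
    - [0,0,-0.4,0,0,0]
    - [0,0,-0.6,0,0,0]
    - [0,0,-0.7,0,0,0]
    - [0,0,-0.7,0,0,0]

```text
time: 5.22
tool_pos: [0.5254, -0.1532, 0.2637]
tool_rot: [3.141, -0.0, 0.105]
contact_force: [0.1, 0.5, -3.8]
opening: 0.0179
grip_force: 25.0
```

Run:
```python
from h import *
delta([.4797,.1643,.265],np.radians(-9.3))
c=robot.read_camera("scene");cv2.imwrite("pics/s1.png",cv2.resize(c["image"][50:250,100:350],(750,600),interpolation=cv2.INTER_CUBIC)[...,::-1])
```

```text
t 5.22 tcp [ 0.5254 -0.1532  0.2637] [ 3.1413e+00 -3.0000e-04  1.0520e-01]
move [-0.121 -3.205 -0.014] [ 0.0001 -0.0001  0.0852]
```

View pics/s1.png

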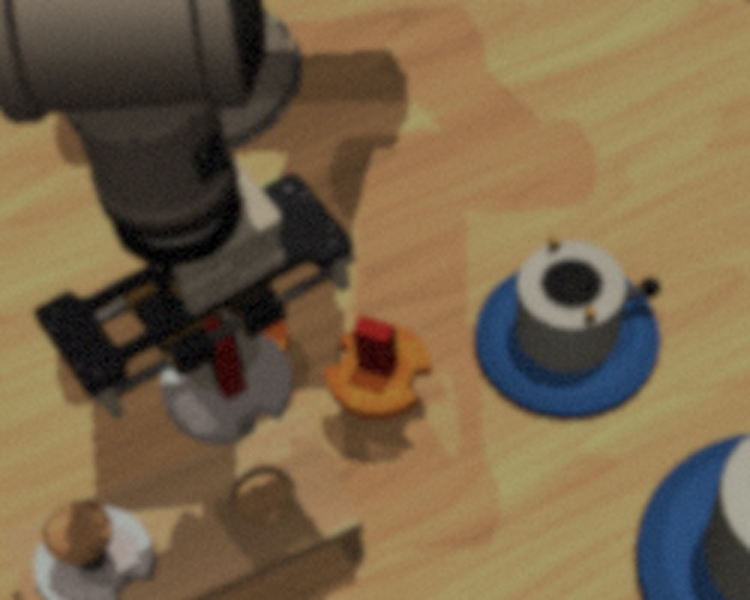

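The head is lifted cleanly: flange at (227,385), rack hole empty, cork head still in place at (90,540). I'll carry it to the stand.

>>> move_arm:
  motion:
    - [0,-0.15,0,0,0,0]
    - [-0.01,-0.4,0,0,0,0]
    - [-0.02,-0.65,0,0,0,0]
    - [-0.04,-0.95,0,0,0,0]

```text
time: 5.78
tool_pos: [0.5107, -0.0575, 0.2629]
tool_rot: [-3.141, 0.001, 0.105]
contact_force: [0.8, -0.4, -4.4]
opening: 0.0176
grip_force: 25.0
```

>>> move_arm:
  motion:
    - [-0.01,-0.3,0,0,0,0]
    - [-0.02,-0.6,0,0,0,0]
    - [-0.04,-0.95,0,0,0,0]

```text
time: 6.15
tool_pos: [0.4965, 0.0367, 0.263]
tool_rot: [-3.141, 0.001, 0.105]
contact_force: [1.6, -0.7, -4.8]
opening: 0.0178
grip_force: 25.0
```

>>> move_arm:
  motion:
    - [-0.01,-0.3,0,0,0,0]
    - [-0.02,-0.6,0,0,0,0]
    - [-0.04,-0.9,0,0,0,0.03]
    - [-0.04,-0.95,0,0,0,0.06]
    - [-0.04,-0.95,0,0,0,0.085]
    - [-0.04,-0.95,0,0,0,0.085]

```text
time: 6.9
tool_pos: [0.4826, 0.1298, 0.2631]
tool_rot: [3.141, 0.001, -0.16]
contact_force: [-0.2, 0.0, -4.1]
opening: 0.0178
grip_force: 25.0
```

Run:
```python
from h import *
delta([.4797,.1643,.265],np.radians(-9.3))
for n in("scene","top"):
    c=robot.read_camera(n);Q=cloud(c);im=c["image"];np.save(n+"1.npy",Q)
    o=robot.observe();t=np.array(o["tool_pos"]);u=t[2]-.0287
    d=Q-t; r=np.hypot(d[...,0],d[...,1]);s=cv2.cvtColor(im,cv2.COLOR_RGB2HSV)[...,1]
    m=(r<.06)&(Q[...,2]>u-.006)&(Q[...,2]<u+.018)
    p=Q[m]
    if len(p)>20:
        e=p[(np.hypot(*(p[:,:2]-t[:2]).T)>.03)]
        print(n,len(p),"top z pct",np.percentile(p[:,2],[5,50,90]),"expect",u+.012)
        print("rect",cv2.minAreaRect((p[:,:2]*1000).astype(np.float32)),"circ",cv2.minEnclosingCircle((p[:,:2]*1000).astype(np.float32)))
    if n=="scene": cv2.imwrite("pics/s2.png",cv2.resize(im[40:240,180:430],(750,600),interpolation=cv2.INTER_CUBIC)[...,::-1])
```

```text
t 6.9 tcp [0.4826 0.1298 0.2631] [ 3.1414e+00  1.3000e-03 -1.6030e-01]
move [-0.084 -0.336 -0.019] [0.0001 0.0004 0.0006]
scene 704 top z pct [0.2369504  0.24488616 0.2473472 ] expect 0.24650555202754104
rect ((488.22027587890625, 125.55218505859375), (89.6624526977539, 77.38313293457031), 56.292152404785156) circ ((483.1747741699219, 128.8219451904297), 46.527339935302734)
top 270 top z pct [0.2421985  0.24697826 0.24838058] expect 0.24664968195959225
rect ((471.164794921875, 97.45304870605469), (23.47503089904785, 72.67832946777344), 73.712158203125) circ ((473.3037109375, 104.77342224121094), 36.45097732543945)
```

View pics/s2.png

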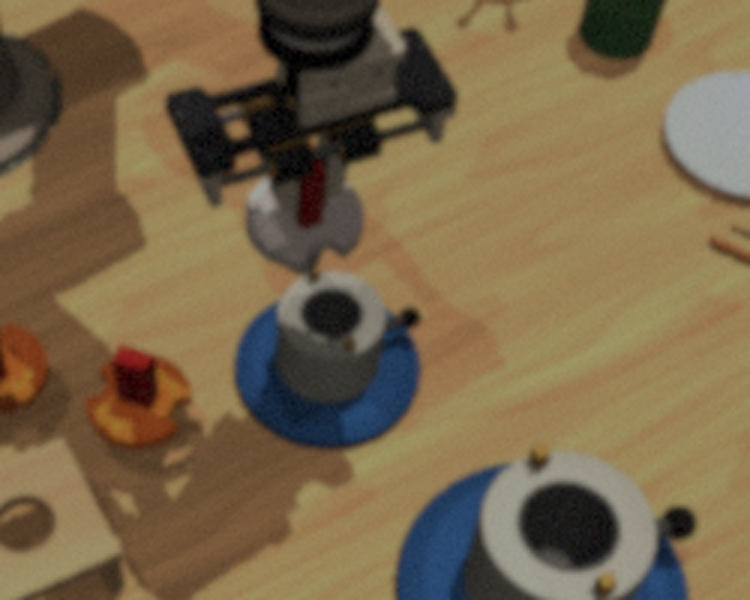

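>>> move_arm:
  motion:
    - [-0.04,-0.17,0,0,0,0]
    - [-0.085,-0.337,0,0,0,0]
    - [-0.085,-0.337,0.1,0,0,0]
    - [-0.085,-0.337,0.3,0,0,0]
    - [-0.085,-0.337,0.5,0,0,0]
    - [-0.085,-0.337,0.5,0,0,0]

```text
time: 7.75
tool_pos: [0.4793, 0.1635, 0.2118]
tool_rot: [3.14, 0.004, -0.161]
contact_force: [-0.8, -0.4, -4.3]
opening: 0.0178
grip_force: 25.0
```

Run:
```python
from h import *
delta([.4797,.1645,.1187],np.radians(-9.3))
c=robot.read_camera("scene");Q=cloud(c);im=c["image"]
t=np.array(robot.observe()["tool_pos"]);u=t[2]-.0287
for k in range(1):
    d=Q[...,:2]-t[:2];r=np.hypot(d[...,0],d[...,1])
    m=(r<.055)&(r>.035)&(Q[...,2]>u+.006)&(Q[...,2]<u+.016);print(m.sum(),cv2.minEnclosingCircle((Q[m][:,:2]*1000).astype(np.float32)),t)
cv2.imwrite("pics/s3.png",cv2.resize(im[80:210,220:370],(690,600),interpolation=cv2.INTER_CUBIC)[...,::-1])
```

```text
t 7.75 tcp [0.4793 0.1635 0.2118] [ 3.1399  0.0041 -0.1614]
move [ 0.007 -0.012  0.931] [0.0006 0.0013 0.0003]
240 ((479.6227111816406, 162.12742614746094), 46.01369094848633) [0.4801142  0.16359404 0.21313809]
```

View pics/s3.png

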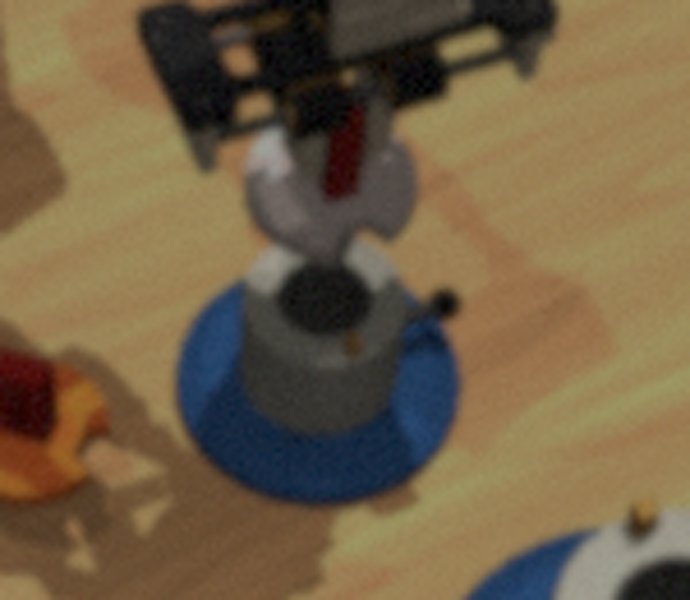

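The head is above the bore and the notch lines up with the front dog. I'll correct y by about 1.2 mm and lower it.

>>> move_arm:
  motion:
    - [0.005,-0.012,0.1,0,0,0]
    - [0.005,-0.012,0.2,0,0,0]
    - [0.005,-0.012,0.3,0,0,0]
    - [0.005,-0.012,0.4,0,0,0]
    - [0.005,-0.012,0.5,0,0,0]
    - [0.005,-0.012,0.6,0,0,0]
    - [0.005,-0.012,0.68,0,0,0]
    - [0.005,-0.012,0.68,0,0,0]

```text
time: 8.8
tool_pos: [0.4808, 0.1646, 0.145]
tool_rot: [3.141, 0.001, -0.162]
contact_force: [-0.7, 0.1, -4.6]
opening: 0.0175
grip_force: 25.0
```

>>> move_arm:
  motion:
    - [0,0,0.03,0,0,0]
    - [0,0,0.06,0,0,0]
    - [0,0,0.09,0,0,0]
    - [0,0,0.12,0,0,0]
    - [0,0,0.15,0,0,0]
    - [0,0,0.15,0,0,0]

```text
time: 9.55
tool_pos: [0.481, 0.1647, 0.1304]
tool_rot: [3.141, 0.001, -0.162]
contact_force: [0.8, 0.2, -3.9]
opening: 0.0178
grip_force: 25.0
```

Run:
```python
from h import *
delta([.4797,.1645,.1187],np.radians(-9.3))
```

```text
t 9.55 tcp [0.481  0.1647 0.1304] [ 3.1412e+00  5.0000e-04 -1.6190e-01]
move [-0.013  0.004  0.117] [0.0001 0.0002 0.0001]
```

No contact force, and the underside is already below the dog tops, so I'll continue gently.

>>> move_arm:
  motion:
    - [-0.01,0,0.02,0,0,0]
    - [-0.01,0,0.04,0,0,0]
    - [-0.01,0,0.06,0,0,0]
    - [-0.01,0,0.08,0,0,0]
    - [-0.01,0,0.09,0,0,0]
    - [-0.01,0,0.1,0,0,0]
    - [-0.01,0,0.1,0,0,0]

```text
time: 10.42
tool_pos: [0.4802, 0.1649, 0.1206]
tool_rot: [3.141, 0.0, -0.162]
contact_force: [-0.6, -0.5, -4.0]
opening: 0.0176
grip_force: 25.0
```

>>> move_arm:
  motion:
    - [0,0,0.01,0,0,0]
    - [0,0,0.02,0,0,0]
    - [0,0,0.02,0,0,0]

```text
time: 10.8
tool_pos: [0.4802, 0.1649, 0.1187]
tool_rot: [3.142, -0.0, -0.162]
contact_force: [-0.0, 0.6, -4.5]
opening: 0.0175
grip_force: 25.0
```

>>> move_arm:
  motion:
    - [0,0,0.01,0,0,0]
    - [0,0,0.015,0,0,0]
    - [0,0,0.015,0,0,0]

```text
time: 11.18
tool_pos: [0.4803, 0.1648, 0.1186]
tool_rot: [-3.141, -0.001, -0.162]
contact_force: [-3.5, -1.5, 9.0]
opening: 0.018
grip_force: 25.0
```

Contact: the force went from -4 to +9 N at the expected height, so the flange is on the face. I'll release and rise.

>>> move_arm:
  motion:
    - [0,0,0,0,0,0]
    - [0,0,0,0,0,0]
    - [0,0,0,0,0,0]
    - [0,0,0,0,0,0]
    - [0,0,0,0,0,0]
    - [0,0,0,0,0,0]
    - [0,0,0,0,0,0]
  fingers: 0.2

```text
time: 12.05
tool_pos: [0.4802, 0.1649, 0.1172]
tool_rot: [3.141, 0.0, -0.162]
contact_force: [-0.3, -0.5, -0.7]
opening: 0.0549
grip_force: 0.0
```

>>> move_arm:
  motion:
    - [0,0,-0.1,0,0,0]
    - [0,0,-0.3,0,0,0]
    - [0,0,-0.6,0,0,0]
    - [0,0,-1,0,0,0]
    - [0,0,-1,0,0,0]

```text
time: 12.68
tool_pos: [0.482, 0.1652, 0.2209]
tool_rot: [-3.139, -0.007, -0.162]
contact_force: [0.0, 0.1, 0.5]
opening: 0.055
grip_force: 0.0
```

>>> move_arm:
  motion:
    - [-0.3,0,-0.2,0,0,0]
    - [-0.6,0,-0.2,0,0,0]
    - [-0.95,0,-0.2,0,0,0]
    - [-0.95,0,-0.2,0,0,0]
    - [-0.95,0,-0.2,0,0,0]

```text
time: 13.3
tool_pos: [0.3869, 0.1802, 0.2372]
tool_rot: [3.142, -0.001, -0.162]
contact_force: [0.0, -0.1, 0.7]
opening: 0.0546
grip_force: 0.0
```

Run:
```python
from h import *
for n in("scene","top"):
    c=robot.read_camera(n);Q=cloud(c);im=c["image"];R,G,B=[im[...,i].astype(int) for i in range(3)]
    r=np.hypot(Q[...,0]-.48,Q[...,1]-.164);z=Q[...,2]
    m=(R>1.8*G)&(R>1.8*B)&(R>60)&(r<.04)&(z>.15)&(z<.19)
    print(n,m.sum(),np.nanmedian(Q[m],0),cv2.minAreaRect((Q[m][:,:2]*1000).astype(np.float32)) if m.sum()>3 else 0)
    f=(r<.042)&(r>.02)&(z>.092)&(z<.125);p=Q[f]
    if f.sum()>20:
        A=np.c_[p[:,:2]-[.48,.164],np.ones(len(p))];print("flange",f.sum(),np.linalg.lstsq(A,p[:,2],rcond=None)[0])
    if n=="scene": cv2.imwrite("pics/s4.png",cv2.resize(im[80:280,100:370],(800,592),interpolation=cv2.INTER_CUBIC)[...,::-1])
print(robot.observe()["contact_force"],robot.observe()["time"])
```

```text
scene 84 [0.48042108 0.16269686 0.16066844] ((478.2024230957031, 163.55300903320312), (18.56425666809082, 35.92893981933594), 85.23885345458984)
flange 428 [-0.00978027  0.00289433  0.10074006]
top 128 [0.47855419 0.16443487 0.16247647] ((479.10955810546875, 164.66998291015625), (17.322017669677734, 29.732662200927734), 80.34996795654297)
flange 794 [ 0.00822909 -0.0043917   0.10253856]
[ 0.26150565 -0.86544693 -0.22199751] 13.4
```

View pics/s4.png

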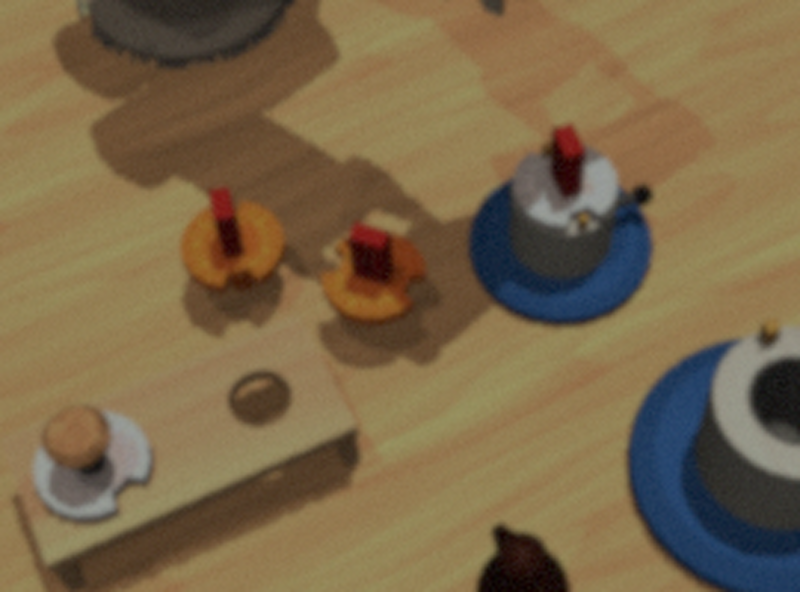

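The head is seated: flange top at 0.102 and level, post top at 0.162, centred, with the dog in its notch. The bystanders are untouched.

```bash
python3 -c "
from cell import robot
print(robot.hand_in())"
```

```text
the job is handed in; nothing more can be done
None
```

The red-post head is seated in the smaller stand's spindle, fully home and level with its notches over the dogs; it is released, the cork-topped head and figure were not touched, and the job was handed in at about 13.4 s (no verdict was returned).

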